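# Roll the pipe stub into the blue V-block

### The job

Roll the steel pipe stub with the red band along the wooden board by pushing its side until it drops into the blue V-block, then push it endways along the groove until it meets the yellow stop. Push it only with the fingertips or the outside of the fingers, gently: never grip, lift or tip it, and leave the other things where they are. Finish with the pipe at rest in the block and the hand clear.

Things in the scene. Friction and masses are not known exactly. Their poses are not given: they have to be found in the camera images.
- pipe_center (a point): Centre of the loose steel pipe stub: a plain round bar 40 mm in diameter and 120 mm long, about 0.3 to 0.45 kg, closed dark ends, a red band round the middle. Its x axis runs along the pipe (y and z turn as it rolls). At the start it lies on the board, its axis 50 mm above the bench and roughly parallel to the grooves (within 10 degrees), and it rolls freely.
- board: Fixed wooden loading board, 240 x 240 mm and 30 mm thick, its top flush with the tops of the two V-blocks at its +y and -y edges. Origin at the centre of its underside on the bench; its x axis is parallel to the grooves, and the pipe rolls along its y axis.
- seat (a point): Where the pipe's centre lies when fully home in the blue V-block: down in the groove, end against the yellow stop; 40 mm above the bench. x runs along the groove towards the stop, y across it, z up. At the board's +y or -y edge (it changes): (-10, +150 or -150) mm in the board's axes. The stop's face is 60 mm ahead of this point along x; the pipe starts 20 to 40 mm short of it.
- blue_block: Fixed blue V-block, origin under it on the bench, 10 mm ahead (+x) of the seat: 60 mm wide, 30 mm high, from 105 mm behind its origin to 50 mm ahead, with a 90 degree groove 36 mm wide and 18 mm deep along x. A slowly rolled pipe drops in and squares itself; above 0.3 m/s it may roll out. The yellow stop plate is 44 mm wide, 62 mm high. Oiled: sliding the seated pipe takes 1 to 4 N.
- grey_block: The other, fixed grey V-block at the opposite edge of the board, of the same size, with no stop; not to be used. Origin under its middle on the bench.
- copper_pipe: Copper pipe, 40 mm in diameter and 100 mm long, lying loose in the grey V-block; origin at its centre, x along it. Leave alone.
- screwdriver: Screwdriver with a yellow handle on the bench to the right of the board. Leave alone.
- wrench: Steel wrench on the bench to the left, nearer the robot than the board. Leave alone.
- coupling: Upright brass and steel coupling, 50 mm high, on the bench to the left of the board. Leave alone.
- oil_bottle: Green bottle with a red cap, 56 mm in diameter, 150 mm high, on the bench to the left beyond the board. Leave alone.
- die_bowl: Metal bowl, 130 mm across and 55 mm high, on the bench to the right beyond the board. Leave alone.
Mind the look-alikes: they are no part of the job. Leave any pink look-alike of the part that bears pipe_center alone. Leave any orange look-alike of the blue_block alone.

How it is judged:
By the outcome, as a careful person would: the job done as asked, in the order asked, and still so for the second after the job is handed in, with the robot touching nothing.
It also fails if it takes over 48 s, if anything falls off the work surface, if the arm or the gripper's body presses on something with over 40 N, if the wrist force passes 120 N, or if a joint passes its speed limit or range.

### The arm

A 6-joint arm with a two-finger parallel gripper is mounted at the origin on the work surface. World frame = base frame: x ahead of the robot, y to its left, z up, the work surface at z = 0. Lengths are in m, angles in rad, forces in N, time in s.
With the tool pointing down it reaches from about 0.35 to 0.775 m from the base axis. Payload 5.5 kg.
Tool frame: the origin (TCP) lies between the finger pads; the fingertips stand 11 mm ahead of it and the grasp point (between the pads) lies 8 mm behind it (tips_ahead is the distance from the TCP to the fingertips, in m); z points along the fingers, y is the line along which they close (so a half turn about z gives the same grasp; the last joint's range is limited). The gripper opens to 85 mm and grips with 20 to 120 N. Pads are 22 mm wide; open, the fingers measure 114 mm over their backs; the gripper's body (76 mm by 85 mm) begins 54 mm behind the grasp point. The pads swing forward as they close: fully open they stand 13 mm farther back than shut.
Start: joints at [-1.415, 0.313, 0.046, 1.304, 0, 1.431], TCP at [0.168, -0.55, 0.242] pointing down, gripper open.
Joint ranges: [-2.76, 2.76], [-0.86, 1.69], [-1.03, 1.26], [-2.2, 2.34], [-1.47, 1.5], [-3.14, 3.14]. Speed limits (rad/s): [2.57, 2.57, 3.14, 3.14, 3.14, 3.14].

### API

Orientations are given as a unit quaternion [w, x, y, z].
In Python, from workcell import * gives the robot as it stands. The module is installed in compiled form; this text tells all that it offers.
- The arm moves only by the tool jog_arm, never from a script. Its argument "moves" is a list of rows, each an object with "fingers": the closure, from 0 (fully open) to 1 (shut); "slide": the shift along the tool's x, y, z in mm, a list of three; "angular": the turn, a rotation vector about the tool's x, y, z in degrees, a list of three. A call has 1 to 10 rows; each row is the pose to reach, as a shift and turn from the pose commanded when the call began, along the tool's axes at that moment; what a row does not reach only later rows make up. A row lasts 1/12 s, in which the tool goes at most 41.7 mm and 7.16 degrees, less where a joint would pass 70% of its speed; a pose out of reach is approached as far as the arm can. A call with a gripper value outside its range is refused whole. The fingers move at their own pace and stop on an object; "squeeze" is the grip in N (left out, the last holds). Time passes only in rows, so rows that repeat a pose let the fingers close. It gives the time, the measured TCP pose, the force, the opening and the grip force at its end, in the units of the state.
- get_state(): the state, without advancing time (a new reading comes with each control period).
- read_camera(name): name is "scene" or "top"; returns a dict with "color" (400x640x3 uint8, red, green, blue), "fovy" (degrees; the focal length in pixels is half the picture's height over the tangent of half this angle, whatever the lens; pixels are square), "cx", "cy" (the principal point, pixels), "D" ([k1, k2, p1, p2, k3] as OpenCV has them; the pictures are not rectified), "world_from_camera" (4x4, takes a point from camera to world coordinates). Camera axes: x right, y down, z forward; pixel columns grow to the right and rows downward; lengths in m; the calibration is good to about 2 mm. A picture is of the moment at which its call begins. There is no depth.
- hand_in(): hands the job in; it is judged then, once.
Trained networks look in a picture, given as the dict that the camera call returned (one of the last four; its "shot" number tells which), for a name from the list of things; names that differ only in an ending like _2 or _b are one class to them, and where a whole thing is asked for, a point or a joint stands for the part that bears it (a point fixed in the world has none). Each returns a list of dicts, best first, with "p" (0 to 1); they miss things now and then, are a little off and sometimes report something else, mostly with a low value. They report only what shows in the picture. A call takes as long as a camera call. They do not tell look-alikes from the thing itself.
- look_for(target, picture): "point" ([column, row] in pixels, amid what is visible of it).
- tip_of(target, picture): "point" ([column, row] in pixels: a listed point, or the origin of a listed thing).
The state is a dict: "clock": time; "joint_pos": joint angles; "qvel": joint speeds; "tau": joint torques, N m; "tcp_pos": TCP position; "orientation": TCP orientation; "wrist_force": force on the tool from outside, world axes, zero at the start; "ft_torque": the same for the moment, N m; "finger_gap": finger opening in m; "grip_force": force on a finger pad.
Only numpy, scipy, OpenCV 4.12 (cv2) and the standard library are available. Lean on these libraries where they do the work, as an engineer would, in place of code of your own. Each camera call takes 0.05 s, during which the arm holds its last target. There are 200 camera calls.

## Working session

There is one attempt and no reset: what is moved stays moved. The work goes in short steps, Python scripts to look and compute and a tool call to move; the robot and the scene stay as the last step left them, time stands still between calls to the robot, and variables do not carry over. Pictures are saved under pics/ and viewed, at most 10 in all, crops included, and the job is handed in when it is done.

Besides the shell and the picture viewer there is one more tool, called after ">>>" as name([rows], argument=value, ...), one row to a line, values as JSON. jog_arm: Moves the arm, as the interface text tells. Its arguments: {"type":"object","properties":{"moves":{"type":"array","items":{"type":"object","properties":{"fingers":{"type":"number"},"slide":{"type":"array","items":{"type":"number"}},"angular":{"type":"array","items":{"type":"number"}}}}},"squeeze":{"type":"number"}},"required":["moves"]}

```bash
mkdir -p pics; cat > h.py <<'E'
from workcell import *
import numpy as np, cv2
def K(p):
    f=p["color"].shape[0]/2/np.tan(np.radians(p["fovy"])/2)
    return np.array([[f,0,p["cx"]],[0,f,p["cy"]],[0,0,1]])
def to_world(p,pts,z):
    u=cv2.undistortPoints(np.array(pts,float).reshape(-1,1,2),K(p),np.array(p["D"],float)).reshape(-1,2)
    T=np.array(p["world_from_camera"]); d=np.c_[u,np.ones(len(u))]@T[:3,:3].T; c=T[:3,3]
    return c+d*((z-c[2])/d[:,2])[:,None]
def to_px(p,pts):
    T=np.linalg.inv(np.array(p["world_from_camera"]))
    r,_=cv2.Rodrigues(T[:3,:3])
    return cv2.projectPoints(np.array(pts,float).reshape(-1,1,3),r,T[:3,3],K(p),np.array(p["D"],float))[0].reshape(-1,2)
def save(p,n,crop=None,s=1):
    c=p["color"][:,:,::-1]
    if crop: c=c[crop[1]:crop[3],crop[0]:crop[2]]
    cv2.imwrite("pics/"+n,cv2.resize(c,None,fx=s,fy=s,interpolation=cv2.INTER_CUBIC))
E
python3 - <<'E'
from h import *
np.set_printoptions(precision=4,suppress=True)
for n in ("top","scene"):
    p=read_camera(n); save(p,n+"0.png")
    print(n,np.array(p["world_from_camera"])[:3,3])
    for t,z in (("pipe_center",.05),("board",0),("seat",.04),("blue_block",0),("grey_block",0),("copper_pipe",.04)):
        for d in tip_of(t,p)[:3]: print(t,"tip",round(d["p"],2),np.round(d["point"]),to_world(p,[d["point"]],z)[0])
        for d in look_for(t,p)[:3]: print(t,"look",round(d["p"],2),np.round(d["point"]))
E
```

```text
top [ 0.292  -0.0006  1.2158]
pipe_center tip 0.76 [341. 240.] [ 0.3537 -0.0711  0.05  ]
pipe_center tip 0.62 [332. 175.] [ 0.558  -0.0505  0.05  ]
pipe_center look 0.77 [334. 172.]
board tip 0.62 [326. 163.] [ 0.6108 -0.0332  0.    ]
board look 0.76 [326. 159.]
seat tip 0.97 [376. 162.] [ 0.5998 -0.1946  0.04  ]
seat tip 0.73 [434. 219.] [ 0.4104 -0.3673  0.04  ]
seat tip 0.71 [420. 280.] [ 0.2214 -0.3087  0.04  ]
seat look 0.92 [378. 166.]
seat look 0.88 [409. 264.]
blue_block tip 0.7 [372. 164.] [ 0.6048 -0.1869  0.    ]
blue_block tip 0.69 [412. 270.] [ 0.2514 -0.2969  0.    ]
blue_block look 0.78 [374. 167.]
blue_block look 0.65 [413. 258.]
grey_block tip 0.69 [284. 165.] [0.6069 0.1079 0.    ]
grey_block look 0.91 [283. 183.]
copper_pipe tip 0.95 [284. 172.] [0.5747 0.1033 0.04  ]
copper_pipe tip 0.43 [329. 164.] [ 0.5977 -0.042   0.04  ]
copper_pipe look 0.58 [284. 170.]
scene [1.1799 1.0226 0.9576]
pipe_center tip 0.8 [337. 182.] [ 0.3849 -0.0414  0.05  ]
pipe_center tip 0.67 [284. 200.] [ 0.5737 -0.0549  0.05  ]
pipe_center look 0.84 [284. 200.]
pipe_center look 0.77 [339. 182.]
pipe_center look 0.36 [252. 192.]
board tip 0.7 [280. 217.] [ 0.5988 -0.0465  0.    ]
seat tip 0.74 [326. 141.] [ 0.248  -0.2911  0.04  ]
seat tip 0.68 [256. 187.] [ 0.6049 -0.1794  0.04  ]
seat look 0.85 [327. 145.]
seat look 0.59 [254. 190.]
blue_block tip 0.68 [253. 198.] [ 0.6209 -0.1795  0.    ]
blue_block tip 0.61 [324. 147.] [ 0.2425 -0.3139  0.    ]
blue_block look 0.89 [330. 141.]
blue_block look 0.78 [255. 189.]
grey_block tip 0.68 [312. 246.] [0.5924 0.1211 0.    ]
grey_block look 0.71 [321. 240.]
copper_pipe tip 0.61 [310. 235.] [0.5951 0.1192 0.04  ]
copper_pipe look 0.92 [310. 233.]
```

```bash
python3 - <<'E'
from h import *
p=read_camera("top"); save(p,"top1.png",(230,100,450,310),2.8)
p=read_camera("scene"); save(p,"sc1.png",(200,110,400,270),4)
E
```

```text
(no output)
```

View pics/top1.png

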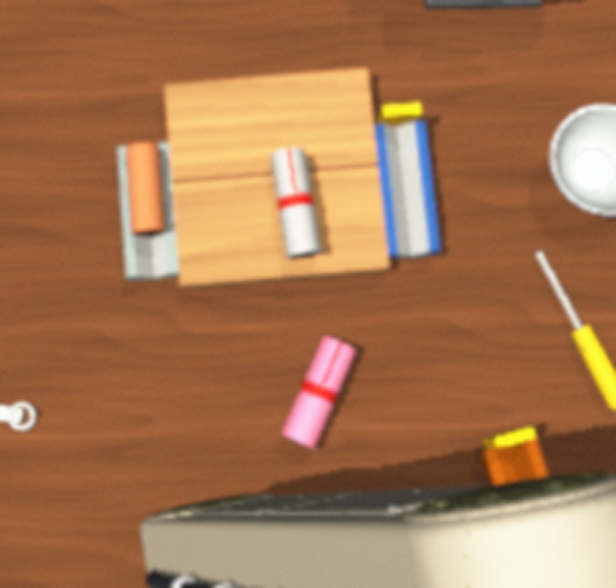

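View pics/sc1.png

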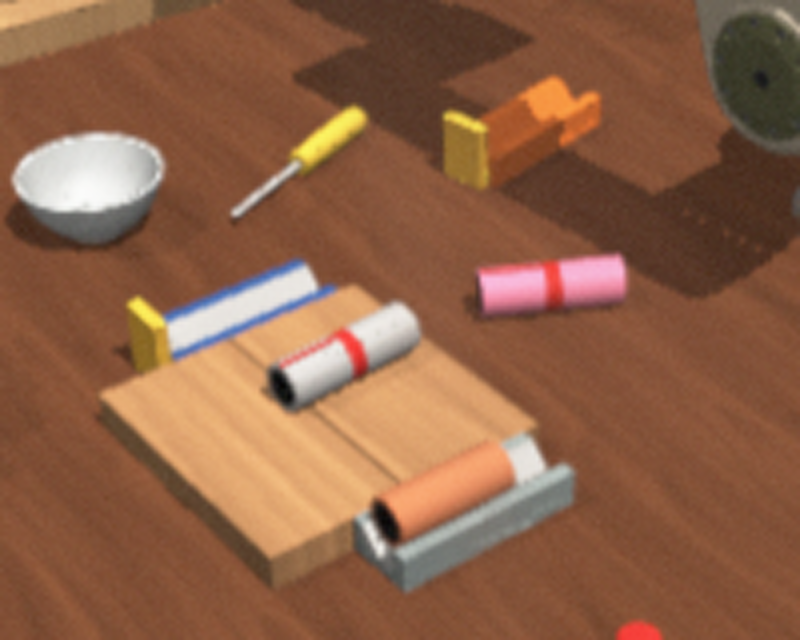

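The steel pipe with the red band lies on the board at top-camera pixel (335,171). Its pink look-alike is off the board at (343,240). The blue block with the yellow stop adjoins the board at (376,166), and the orange look-alike is at (415,264). The targets are the (335,171) pipe and the (376,166) block: they match the colours described and are on or next to the board. The enlarged crops confirm this.

```bash
cat >> h.py <<'E'
def mask_pipe(p,wc,r=30):
    hsv=cv2.cvtColor(p["color"],cv2.COLOR_RGB2HSV)
    return hsv
E
python3 - <<'E'
from h import *
np.set_printoptions(precision=4,suppress=True)
p=read_camera("top")
full=lambda c:np.array([230,100])+(np.array(c,float)+.5)/2.8-.5
C=to_world(p,full([(166,85),(370,69),(390,268),(180,285)]),.03)
print(C); m=C.mean(0); print("board",m)
ex=(C[0]+C[1]-C[2]-C[3])[:2]; ey=(C[0]+C[3]-C[1]-C[2])[:2]
print("len",np.linalg.norm(ex)/2,np.linalg.norm(ey)/2,"ang",np.degrees(np.arctan2(ex[1],ex[0])),np.degrees(np.arctan2(-ey[0],ey[1])))
a=np.mean([np.arctan2(ex[1],ex[0]),np.arctan2(-ey[0],ey[1])]); R=np.array([[np.cos(a),-np.sin(a)],[np.sin(a),np.cos(a)]])
seat=m[:2]+R@[-.01,-.15]; print("a",np.degrees(a),"seat",seat)
# pipe segmentation: low saturation, within board
hsv=cv2.cvtColor(p["color"],cv2.COLOR_RGB2HSV)
poly=np.zeros(hsv.shape[:2],np.uint8); cv2.fillConvexPoly(poly,np.int32(full([(190,90),(360,80),(370,268),(190,280)])),1)
M=((hsv[...,1]<70)&(poly>0)).astype(np.uint8)
M=cv2.morphologyEx(M,cv2.MORPH_CLOSE,np.ones((7,7)))
n,l,s,cc=cv2.connectedComponentsWithStats(M); k=1+np.argmax(s[1:,4])
ys,xs=np.where(l==k); (c,wh,an)=cv2.minAreaRect(np.c_[xs,ys].astype(np.float32)); print(c,wh,an)
bx=cv2.boxPoints((c,wh,an)); print(to_world(p,bx,.05), to_world(p,[c],.052))
w=to_world(p,np.c_[xs,ys],.055)[:,:2]; mm=w.mean(0); U=np.linalg.svd(w-mm,full_matrices=False)[2][0]; U*=np.sign(U[0])
print("pipe",mm,"ang",np.degrees(np.arctan2(U[1],U[0])),"ext",np.ptp((w-mm)@U),"in board",R.T@(mm-m[:2]))
# verify with scene camera
q=read_camera("scene"); 
im=p["color"].copy(); im2=q["color"].copy()
for P,I in((p,im),(q,im2)):
    pts=[[*(m[:2]+R@np.array(v)),.03] for v in((.12,.12),(.12,-.12),(-.12,-.12),(-.12,.12))]
    pts+=[[*(seat+R@np.array(v)),.03] for v in((.06,.03),(.06,-.03),(-.095,-.03),(-.095,.03))]
    pts+=[[*(mm+U*.06),.05],[*(mm-U*.06),.05]]
    for u in to_px(P,pts): cv2.circle(I,tuple(np.int32(u*8)),8,(0,255,255),-1,cv2.LINE_AA,3)
o=np.hstack([cv2.resize(im[110:220,260:400],None,fx=2.8,fy=2.8),cv2.resize(im2[150:260,220:360],None,fx=2.8,fy=2.8)])
cv2.imwrite("pics/ov.png",o[:,:,::-1])
E
```

```text
[[ 0.7187  0.0861  0.03  ]
 [ 0.7313 -0.1549  0.03  ]
 [ 0.4926 -0.1662  0.03  ]
 [ 0.4798  0.0737  0.03  ]]
board [ 0.6056 -0.0403  0.03  ]
len 0.23911144720239452 0.24079112569365302 ang 2.844162103868611 3.031339837410447
a 2.937750970639529 seat [ 0.6033 -0.1907]
(335.0135192871094, 171.58108520507812) (38.63376235961914, 12.329923629760742) 80.53767395019531
[[ 0.6289 -0.0321  0.05  ]
 [ 0.6345 -0.0712  0.05  ]
 [ 0.5098 -0.0866  0.05  ]
 [ 0.5044 -0.0481  0.05  ]] [[ 0.5684 -0.0594  0.052 ]]
pipe [ 0.5669 -0.0592] ang 7.072912342970359 ext 0.12496226818370908 in board [-0.0396 -0.0169]
```

View pics/ov.png

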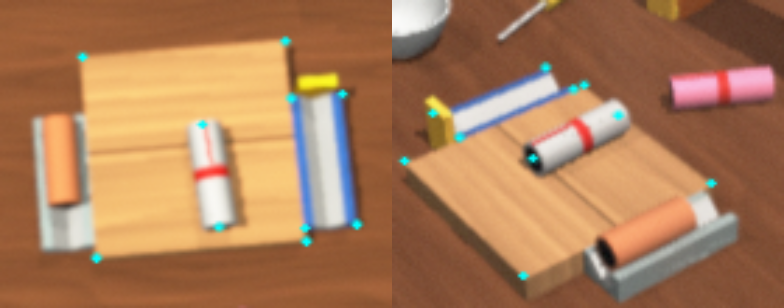

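The overlay fits both views: board corners, block corners and pipe ends all land on their marks. The pipe is at (0.567, -0.059) with its axis at 7°, and the seat is at (0.603, -0.191).

```bash
python3 - <<'E'
from h import *
from scipy.spatial.transform import Rotation as Ro
np.set_printoptions(precision=4,suppress=True)
s=get_state(); q=s["orientation"]; print(s["clock"],s["joint_pos"],s["tcp_pos"],s["finger_gap"],s["wrist_force"]); print(Ro.from_quat([*q[1:],q[0]]).as_matrix())
E
```

```text
1.5 [-1.4146  0.3132  0.0461  1.3036  0.      1.4312] [ 0.1676 -0.5501  0.2423] 0.08552663650200193 [0.2934 0.4332 0.1161]
[[ 0.9566  0.2915  0.    ]
 [ 0.2915 -0.9566 -0.0001]
 [ 0.      0.0001 -1.    ]]
```

>>> jog_arm([
  {"fingers": 0.5,"slide": [267,-199,0],"angular": [0,0,-40]},
  {"fingers": 0.5,"slide": [267,-199,0],"angular": [0,0,-40]},
  {"fingers": 0.5,"slide": [267,-199,0],"angular": [0,0,-40]},
  {"fingers": 0.5,"slide": [267,-199,0],"angular": [0,0,-40]},
  {"fingers": 0.5,"slide": [267,-199,0],"angular": [0,0,-40]},
  {"fingers": 0.5,"slide": [267,-199,0],"angular": [0,0,-40]},
  {"fingers": 0.5,"slide": [267,-199,0],"angular": [0,0,-40]},
  {"fingers": 0.5,"slide": [267,-199,0],"angular": [0,0,-40]},
  {"fingers": 0.5,"slide": [267,-199,0],"angular": [0,0,-40]},
  {"fingers": 0.5,"slide": [267,-199,0],"angular": [0,0,-40]},
])

```text
clock: 2.33
tcp_pos: [0.3661, -0.2801, 0.2426]
orientation: [0.0, 0.878, 0.479, -0.0]
wrist_force: [0.1, -0.6, 0.4]
finger_gap: 0.0427
grip_force: 0.0
```

```bash
cat >> h.py <<'E'
from scipy.spatial.transform import Rotation as Ro
def go(x,y,z,yaw):
    s=get_state(); q=s["orientation"]; R=Ro.from_quat([*q[1:],q[0]]).as_matrix()
    D=Ro.from_matrix(R.T@Ro.from_euler("xyz",[180,0,yaw],degrees=True).as_matrix()).as_rotvec(degrees=True)
    print("t",round(s["clock"],2),"tcp",np.round(s["tcp_pos"],4),"yaw",np.degrees(np.arctan2(R[1,0],R[0,0])).round(1),"gap",round(s["finger_gap"],4),"F",np.round(s["wrist_force"],1))
    print("slide",np.round(R.T@(np.array([x,y,z])-s["tcp_pos"])*1e3,1),"ang",D.round(1),"j",np.round(s["joint_pos"],2))
E
python3 -c "
from h import *
go(.5615,-.0145,.16,97)"
```

```text
t 2.33 tcp [ 0.3661 -0.2801  0.2426] yaw 57.2 gap 0.0427 F [ 0.1 -0.6  0.4]
slide [329.1  20.6  82.5] ang [  0.    0.  -39.8] j [-0.83  0.09 -0.23  1.25 -0.    1.32]
```

>>> jog_arm([
  {"fingers": 0.5,"slide": [329,21,40],"angular": [0,0,-40]},
  {"fingers": 0.5,"slide": [329,21,40],"angular": [0,0,-40]},
  {"fingers": 0.5,"slide": [329,21,40],"angular": [0,0,-40]},
  {"fingers": 0.5,"slide": [329,21,40],"angular": [0,0,-40]},
  {"fingers": 0.5,"slide": [329,21,40],"angular": [0,0,-40]},
  {"fingers": 0.5,"slide": [329,21,40],"angular": [0,0,-40]},
  {"fingers": 0.5,"slide": [329,21,40],"angular": [0,0,-40]},
  {"fingers": 0.5,"slide": [329,21,40],"angular": [0,0,-40]},
  {"fingers": 0.5,"slide": [329,21,40],"angular": [0,0,-40]},
  {"fingers": 0.5,"slide": [329,21,40],"angular": [0,0,-40]},
])

```text
clock: 3.17
tcp_pos: [0.5628, -0.0175, 0.2012]
orientation: [-0.0, 0.662, 0.749, -0.001]
wrist_force: [0.4, -0.7, 0.1]
finger_gap: 0.0427
grip_force: 0.0
```

```bash
python3 -c "
from h import *
go(.5615,-.0145,.047,97)
p=read_camera('scene'); save(p,'s2.png',(200,90,400,250),3)"
```

```text
t 3.17 tcp [ 0.5628 -0.0175  0.2012] yaw 97.0 gap 0.0427 F [ 0.4 -0.7  0.1]
slide [  3.2  -0.7 154.2] ang [-0.1  0.   0. ] j [-0.17  0.31 -0.07  1.2  -0.    1.27]
```

View pics/s2.png

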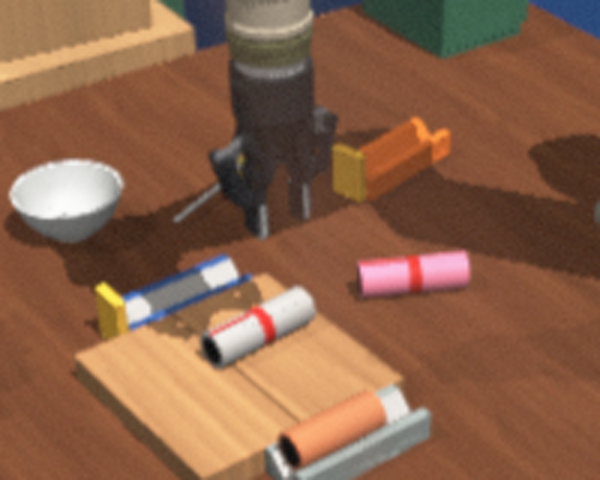

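The hand is above the board with its two fingers lined up along the pipe, and the pipe (crop 262,325) hasn't moved. I'll descend on its +y side.

>>> jog_arm([
  {"fingers": 0.5,"slide": [3,-1,40],"angular": [0,0,0]},
  {"fingers": 0.5,"slide": [3,-1,80],"angular": [0,0,0]},
  {"fingers": 0.5,"slide": [3,-1,115],"angular": [0,0,0]},
  {"fingers": 0.5,"slide": [3,-1,135],"angular": [0,0,0]},
  {"fingers": 0.5,"slide": [3,-1,145],"angular": [0,0,0]},
  {"fingers": 0.5,"slide": [3,-1,153],"angular": [0,0,0]},
  {"fingers": 0.5,"slide": [3,-1,154],"angular": [0,0,0]},
  {"fingers": 0.5,"slide": [3,-1,154],"angular": [0,0,0]},
])

```text
clock: 3.88
tcp_pos: [0.5614, -0.0158, 0.0493]
orientation: [0.001, 0.663, 0.748, 0.0]
wrist_force: [0.3, 0.6, 0.4]
finger_gap: 0.0428
grip_force: 0.0
```

```bash
python3 -c "
from h import *
go(.5615,-.0145,.047,97)
p=read_camera('scene'); save(p,'s3.png',(210,130,350,240),5)"
```

```text
t 3.88 tcp [ 0.5614 -0.0158  0.0493] yaw 96.9 gap 0.0428 F [0.3 0.6 0.4]
slide [1.3 0.3 2.3] ang [ 0.1  0.  -0.1] j [-0.17  0.42 -0.3   0.85 -0.    1.28]
```

View pics/s3.png

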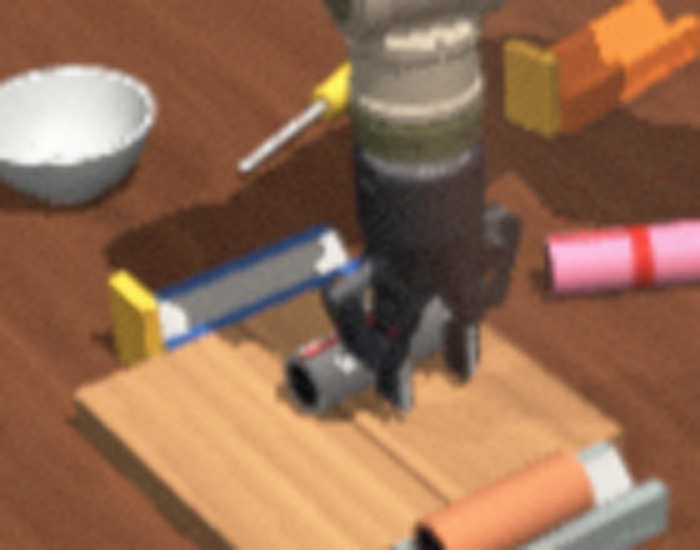

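The fingers are down beside the pipe on its grey-block side, with a small gap to the pipe. Now I'll push slowly.

>>> jog_arm([
  {"fingers": 0.5,"slide": [-3,0,0]},
  {"fingers": 0.5,"slide": [-6,0,0]},
  {"fingers": 0.5,"slide": [-9,0,0]},
  {"fingers": 0.5,"slide": [-12,0,0]},
  {"fingers": 0.5,"slide": [-15,0,0]},
  {"fingers": 0.5,"slide": [-18,0,0]},
  {"fingers": 0.5,"slide": [-21,0,0]},
  {"fingers": 0.5,"slide": [-24,0,0]},
  {"fingers": 0.5,"slide": [-27,0,0]},
  {"fingers": 0.5,"slide": [-30,0,0]},
])

```text
schema error: expected keys fingers, slide, angular
```

```bash
cat >> h.py <<'E'
BM=np.array([.6056,-.0403]); A=np.radians(2.94); RB=np.array([[np.cos(A),-np.sin(A)],[np.sin(A),np.cos(A)]])
def pipe(p):
    for d in tip_of("pipe_center",p)[:3]:
        w=to_world(p,[d["point"]],.05)[0]; print("pipe p",round(d["p"],2),"w",np.round(w,3),"board",np.round(RB.T@(w[:2]-BM),3))
E
python3 -c "
from h import *
go(.5615,-.0145,.047,97); s=get_state(); print('tcp board',RB.T@(s['tcp_pos'][:2]-BM))
for n in('top','scene'): pipe(read_camera(n))"
```

```text
t 3.93 tcp [ 0.5618 -0.0156  0.0498] yaw 96.9 gap 0.0427 F [ 0.2 -0.4  1.2]
slide [ 1.1 -0.2  2.8] ang [ 0.1  0.  -0.1] j [-0.17  0.42 -0.3   0.85 -0.    1.28]
tcp board [-0.04247287  0.02691186]
pipe p 0.82 w [ 0.348 -0.072  0.05 ] board [-0.259 -0.019]
pipe p 0.6 w [ 0.367 -0.041  0.05 ] board [-0.238  0.012]
```

>>> jog_arm([
  {"fingers": 0.5,"slide": [-3,0,0],"angular": [0,0,0]},
  {"fingers": 0.5,"slide": [-6,0,0],"angular": [0,0,0]},
  {"fingers": 0.5,"slide": [-9,0,0],"angular": [0,0,0]},
  {"fingers": 0.5,"slide": [-12,0,0],"angular": [0,0,0]},
  {"fingers": 0.5,"slide": [-15,0,0],"angular": [0,0,0]},
  {"fingers": 0.5,"slide": [-18,0,0],"angular": [0,0,0]},
  {"fingers": 0.5,"slide": [-21,0,0],"angular": [0,0,0]},
  {"fingers": 0.5,"slide": [-24,0,0],"angular": [0,0,0]},
  {"fingers": 0.5,"slide": [-27,0,0],"angular": [0,0,0]},
  {"fingers": 0.5,"slide": [-30,0,0],"angular": [0,0,0]},
])

```text
clock: 4.97
tcp_pos: [0.5644, -0.0448, 0.0483]
orientation: [0.0, 0.663, 0.749, -0.0]
wrist_force: [-0.6, 0.3, 0.4]
finger_gap: 0.0425
grip_force: 0.1
```

```bash
python3 -c "
from h import *
go(.5615,-.0145,.047,97); s=get_state(); print('tcp board',RB.T@(s['tcp_pos'][:2]-BM))
p=read_camera('scene'); pipe(p); save(p,'s4.png',(210,130,350,240),5)"
```

```text
t 4.97 tcp [ 0.5644 -0.0448  0.0483] yaw 96.9 gap 0.0425 F [-0.6  0.3  0.4]
slide [30.5  0.8  1.3] ang [-0.   0.  -0.1] j [-0.22  0.43 -0.29  0.85 -0.    1.23]
tcp board [-0.04142051 -0.00242454]
pipe p 0.74 w [ 0.575 -0.081  0.05 ] board [-0.032 -0.039]
pipe p 0.41 w [0.634 0.166 0.05 ] board [0.039 0.205]
```

View pics/s4.png

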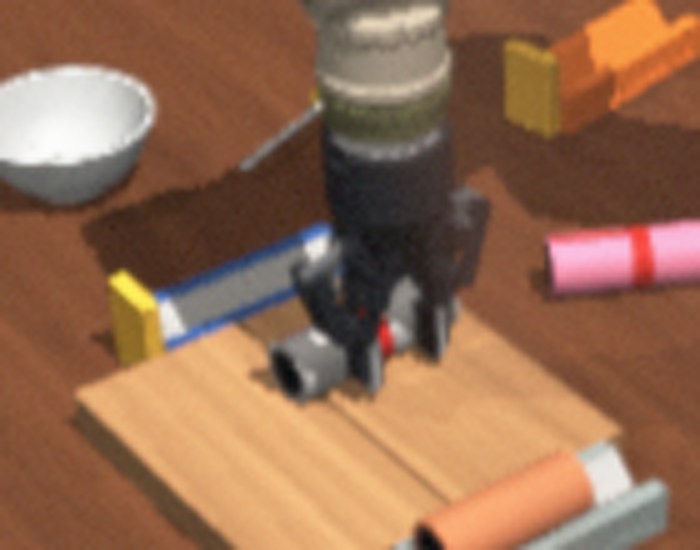

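The pipe is rolling with the fingers: its red band (385,340) and near end (290,375) have both moved towards the block.

>>> jog_arm([
  {"fingers": 0.5,"slide": [-4,0,0],"angular": [0,0,0]},
  {"fingers": 0.5,"slide": [-9,0,0],"angular": [0,0,0]},
  {"fingers": 0.5,"slide": [-14,0,0],"angular": [0,0,0]},
  {"fingers": 0.5,"slide": [-19,0,0],"angular": [0,0,0]},
  {"fingers": 0.5,"slide": [-24,0,0],"angular": [0,0,0]},
  {"fingers": 0.5,"slide": [-29,0,0],"angular": [0,0,0]},
  {"fingers": 0.5,"slide": [-34,0,0],"angular": [0,0,0]},
  {"fingers": 0.5,"slide": [-39,0,0],"angular": [0,0,0]},
  {"fingers": 0.5,"slide": [-44,0,0],"angular": [0,0,0]},
  {"fingers": 0.5,"slide": [-49,0,0],"angular": [0,0,0]},
])

```text
clock: 5.9
tcp_pos: [0.5703, -0.0937, 0.0483]
orientation: [0.0, 0.663, 0.749, -0.0]
wrist_force: [0.7, 0.0, 0.1]
finger_gap: 0.0424
grip_force: 0.1
```

>>> jog_arm([
  {"fingers": 0.5,"slide": [-5,0,0],"angular": [0,0,0]},
  {"fingers": 0.5,"slide": [-10,0,0],"angular": [0,0,0]},
  {"fingers": 0.5,"slide": [-15,0,0],"angular": [0,0,0]},
  {"fingers": 0.5,"slide": [-20,0,0],"angular": [0,0,0]},
  {"fingers": 0.5,"slide": [-25,0,0],"angular": [0,0,0]},
  {"fingers": 0.5,"slide": [-30,0,0],"angular": [0,0,0]},
  {"fingers": 0.5,"slide": [-35,0,0],"angular": [0,0,0]},
  {"fingers": 0.5,"slide": [-40,0,0],"angular": [0,0,0]},
  {"fingers": 0.5,"slide": [-45,0,0],"angular": [0,0,0]},
  {"fingers": 0.5,"slide": [-50,0,0],"angular": [0,0,0]},
])

```text
clock: 6.73
tcp_pos: [0.5764, -0.1433, 0.0483]
orientation: [0.0, 0.663, 0.749, -0.0]
wrist_force: [-0.1, 0.3, 0.2]
finger_gap: 0.0423
grip_force: 0.0
```

```bash
python3 -c "
from h import *
go(.5615,-.0145,.047,97); s=get_state(); print('tcp board',RB.T@(s['tcp_pos'][:2]-BM))
p=read_camera('scene'); pipe(p); save(p,'s5.png',(210,130,350,240),5)"
```

```text
t 6.73 tcp [ 0.5764 -0.1433  0.0483] yaw 96.9 gap 0.0423 F [-0.1  0.3  0.2]
slide [129.7   0.8   1.2] ang [-0.   0.  -0.1] j [-0.38  0.47 -0.21  0.88 -0.    1.07]
tcp board [-0.03449394 -0.10136885]
pipe p 0.8 w [ 0.376 -0.029  0.05 ] board [-0.228  0.023]
pipe p 0.66 w [ 0.59 -0.16  0.05] board [-0.021 -0.118]
pipe p 0.46 w [0.585 0.436 0.05 ] board [0.004 0.477]
```

View pics/s5.png

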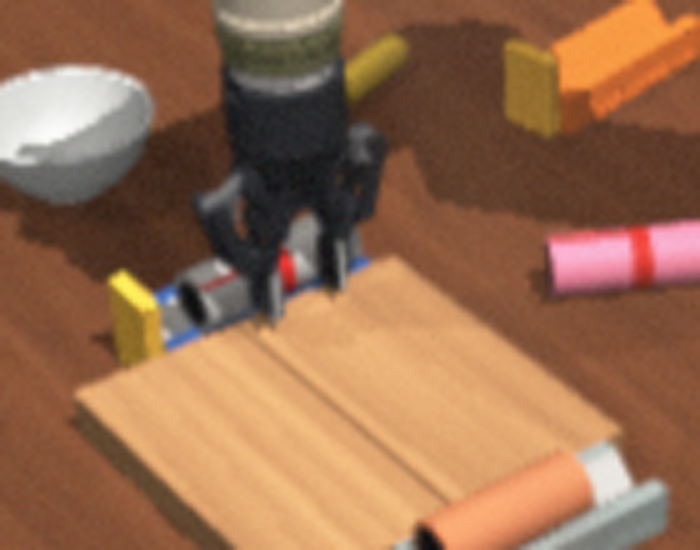

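The pipe is at the groove and its near end (205,300) looks dropped in or nearly so. I'll follow 11 mm to make sure, then back off and look.

>>> jog_arm([
  {"fingers": 0.5,"slide": [-3,0,0],"angular": [0,0,0]},
  {"fingers": 0.5,"slide": [-6,0,0],"angular": [0,0,0]},
  {"fingers": 0.5,"slide": [-9,0,0],"angular": [0,0,0]},
  {"fingers": 0.5,"slide": [-11,0,0],"angular": [0,0,0]},
  {"fingers": 0.5,"slide": [-11,0,0],"angular": [0,0,0]},
  {"fingers": 0.5,"slide": [-5,0,0],"angular": [0,0,0]},
  {"fingers": 0.5,"slide": [10,0,0],"angular": [0,0,0]},
  {"fingers": 0.5,"slide": [25,0,-40],"angular": [0,0,0]},
  {"fingers": 1,"slide": [25,0,-75],"angular": [0,0,0]},
  {"fingers": 1,"slide": [25,0,-90],"angular": [0,0,0]},
])

```text
clock: 7.67
tcp_pos: [0.5744, -0.116, 0.1425]
orientation: [0.002, 0.662, 0.749, 0.001]
wrist_force: [0.6, -0.3, -0.3]
finger_gap: 0.0192
grip_force: 0.0
```

```bash
python3 -c "
from h import *
go(.46,-.198,.12,93)
q=read_camera('scene'); pipe(q)
p=read_camera('top'); pipe(p)
c=lambda p,b:cv2.resize(p['color'][b[1]:b[3],b[0]:b[2]],(400,400),interpolation=cv2.INTER_CUBIC)
cv2.imwrite('pics/s6.png',np.hstack([c(p,(330,120,420,210)),c(q,(220,150,300,230))])[:,:,::-1])"
```

```text
t 7.67 tcp [ 0.5744 -0.116   0.1425] yaw 97.1 gap 0.0192 F [ 0.6 -0.3 -0.3]
slide [ -67.2 -123.7   22.1] ang [0.2 0.1 4.1] j [-0.34  0.38 -0.11  1.08  0.    1.11]
pipe p 0.82 w [ 0.6   -0.162  0.05 ] board [-0.012 -0.122]
pipe p 0.63 w [ 0.379 -0.038  0.05 ] board [-0.226  0.014]
pipe p 0.16 w [0.388 0.372 0.05 ] board [-0.196  0.423]
```

View pics/s6.png

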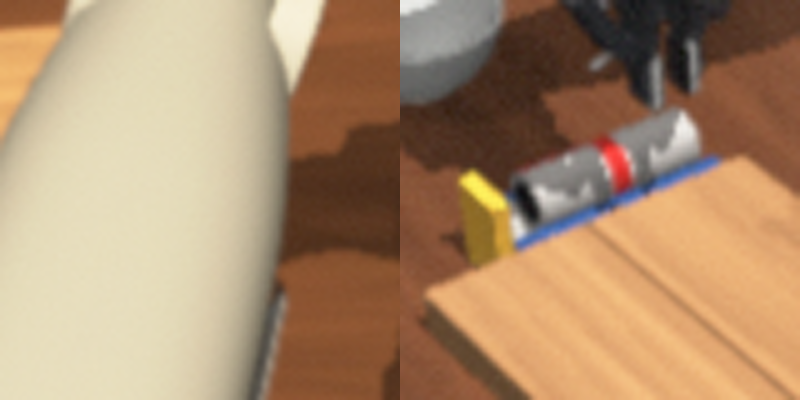

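In the scene view the pipe lies down in the blue groove, square to it, with a gap to the yellow stop (end at crop 525,200; stop at 500,215). The top view is blocked by the arm. Next I'll go behind its other end with the fingers shut and turned so their flat sides face the pipe.

```bash
python3 -c "
from h import *
t=BM+RB@[-.14,-.15]; print(t)
go(*t,.11,183)
p=read_camera('scene')
for d in tip_of('pipe_center',p)[:2]: print(d['p'],RB.T@(to_world(p,[d['point']],.04)[0][:2]-BM))"
```

```text
[ 0.47347779 -0.19728319]
t 7.87 tcp [ 0.5731 -0.1168  0.1384] yaw 97.0 gap 0.0003 F [ 0.7  0.1 -0.2]
slide [ -67.8 -108.8   28.4] ang [  0.   0. -86.] j [-0.34  0.38 -0.12  1.07  0.    1.11]
0.97 [-0.02440726 -0.1321611 ]
0.95 [-0.2373412  0.0026915]
```

The network puts the pipe about 18 mm off across the groove, so I'll check with both cameras once the arm is out of the way.

>>> jog_arm([
  {"fingers": 1,"slide": [-68,-109,0],"angular": [0,0,-86]},
  {"fingers": 1,"slide": [-68,-109,0],"angular": [0,0,-86]},
  {"fingers": 1,"slide": [-68,-109,0],"angular": [0,0,-86]},
  {"fingers": 1,"slide": [-68,-109,0],"angular": [0,0,-86]},
  {"fingers": 1,"slide": [-68,-109,0],"angular": [0,0,-86]},
  {"fingers": 1,"slide": [-68,-109,0],"angular": [0,0,-86]},
  {"fingers": 1,"slide": [-68,-109,0],"angular": [0,0,-86]},
  {"fingers": 1,"slide": [-68,-109,0],"angular": [0,0,-86]},
  {"fingers": 1,"slide": [-68,-109,0],"angular": [0,0,-86]},
  {"fingers": 1,"slide": [-68,-109,0],"angular": [0,0,-86]},
])

```text
clock: 8.8
tcp_pos: [0.4722, -0.198, 0.1365]
orientation: [-0.002, 0.107, 0.994, 0.001]
wrist_force: [-0.3, 0.7, -0.2]
finger_gap: -0.0002
grip_force: 0.0
```

```bash
python3 -c "
from h import *
t=BM+RB@[-.14,-.15]
go(*t,.047,183)
q=read_camera('scene'); p=read_camera('top')
for P in(p,q):
  I=P['color']; 
  for x,y,z,col in((-.028,-.15,.04,(0,255,0)),(-.028,-.132,.05,(255,0,255))):
    th=np.linspace(0,2*np.pi,60)
    for e in(-.06,.06):
      b=np.array([(RB@[x+e,y+.02*np.cos(t)]+BM).tolist()+[z+.02*np.sin(t)] for t in th])
      px=to_px(P,b)
      P.setdefault('l',[]).append((px,col))
o=[]
for P,b in((p,(335,125,405,195)),(q,(220,155,290,225))):
  I=cv2.resize(P['color'][b[1]:b[3],b[0]:b[2]],(400,400),interpolation=cv2.INTER_CUBIC)
  s=400/70
  for px,col in P['l']: cv2.polylines(I,[np.int32((px-b[:2]+.5)*s)],True,col,1)
  o.append(I)
cv2.imwrite('pics/s7.png',np.hstack(o)[:,:,::-1])"
```

```text
t 8.8 tcp [ 0.4722 -0.198   0.1365] yaw 167.7 gap -0.0002 F [-0.3  0.7 -0.2]
slide [-1.4  0.9 89.5] ang [  0.1  -0.2 -15.3] j [-0.55  0.25 -0.3   1.02  0.   -0.34]
```

View pics/s7.png

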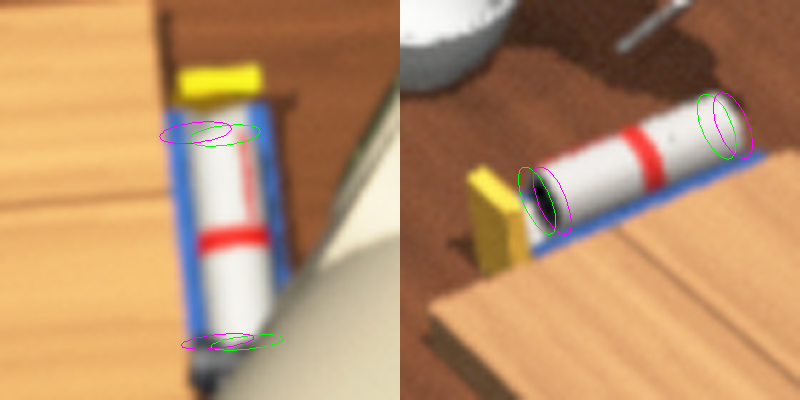

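In the top view the pipe is centred between the two blue edges (178 and 262, pipe axis about 220–233), so it is seated. The gap to the stop shows at rows 95–130. The pipe centre is at board x ≈ -0.03. I'll descend behind it.

>>> jog_arm([
  {"fingers": 1,"slide": [-1,-1,10],"angular": [0,0,-7]},
  {"fingers": 1,"slide": [-1,-1,40],"angular": [0,0,-14]},
  {"fingers": 1,"slide": [-1,-1,65],"angular": [0,0,-15]},
  {"fingers": 1,"slide": [-1,-1,80],"angular": [0,0,-15]},
  {"fingers": 1,"slide": [-1,-1,88],"angular": [0,0,-15]},
  {"fingers": 1,"slide": [-1,-1,90],"angular": [0,0,-15]},
  {"fingers": 1,"slide": [-1,-1,90],"angular": [0,0,-15]},
])

```text
clock: 9.48
tcp_pos: [0.4736, -0.1996, 0.0477]
orientation: [-0.001, -0.02, 1.0, 0.0]
wrist_force: [0.1, -0.2, -0.1]
finger_gap: -0.0
grip_force: 0.0
```

```bash
python3 -c "
from h import *
t=BM+RB@[-.081,-.148]
go(*t,.047,183)"
```

```text
t 9.48 tcp [ 0.4736 -0.1996  0.0477] yaw -177.7 gap -0.0 F [ 0.1 -0.2 -0.1]
slide [-58.9   5.    0.6] ang [ 0.  -0.1 -0.7] j [-0.56  0.34 -0.42  0.81 -0.   -0.6 ]
```

>>> jog_arm([
  {"fingers": 1,"slide": [-5,2,0],"angular": [0,0,0]},
  {"fingers": 1,"slide": [-10,3,0],"angular": [0,0,0]},
  {"fingers": 1,"slide": [-15,3,0],"angular": [0,0,0]},
  {"fingers": 1,"slide": [-20,3,0],"angular": [0,0,0]},
  {"fingers": 1,"slide": [-24,3,0],"angular": [0,0,0]},
  {"fingers": 1,"slide": [-27,3,0],"angular": [0,0,0]},
  {"fingers": 1,"slide": [-30,4,0],"angular": [0,0,0]},
  {"fingers": 1,"slide": [-33,4,0],"angular": [0,0,0]},
  {"fingers": 1,"slide": [-36,4,0],"angular": [0,0,0]},
  {"fingers": 1,"slide": [-39,4,0],"angular": [0,0,0]},
])

```text
clock: 10.32
tcp_pos: [0.513, -0.1942, 0.0482]
orientation: [-0.0, -0.021, 1.0, -0.0]
wrist_force: [-1.3, -0.3, -0.2]
finger_gap: 0.0001
grip_force: 0.3
```

>>> jog_arm([
  {"fingers": 1,"slide": [-2,0,0],"angular": [0,0,0]},
  {"fingers": 1,"slide": [-4,0,0],"angular": [0,0,0]},
  {"fingers": 1,"slide": [-6,0,0],"angular": [0,0,0]},
  {"fingers": 1,"slide": [-8,0,0],"angular": [0,0,0]},
  {"fingers": 1,"slide": [-10,0,0],"angular": [0,0,0]},
  {"fingers": 1,"slide": [-12,0,0],"angular": [0,0,0]},
])

```text
clock: 10.82
tcp_pos: [0.5249, -0.1937, 0.0482]
orientation: [-0.0, -0.021, 1.0, 0.0]
wrist_force: [-0.9, -0.4, 0.6]
finger_gap: -0.0
grip_force: 0.5
```

```bash
python3 -c "
from h import *
t=BM+RB@[-.081,-.148]
go(*t,.047,183)"
```

```text
t 10.82 tcp [ 0.5249 -0.1937  0.0482] yaw -177.6 gap -0.0 F [-0.9 -0.4  0.6]
slide [-7.5  1.1  1.2] ang [ 0.  -0.  -0.6] j [-0.5   0.42 -0.31  0.85 -0.   -0.54]
```

Contact is about 1 N as the pipe slides. I'll continue in small steps until the force rises.

>>> jog_arm([
  {"fingers": 1,"slide": [-1,0,0],"angular": [0,0,0]},
  {"fingers": 1,"slide": [-2,0,0],"angular": [0,0,0]},
  {"fingers": 1,"slide": [-3,0,0],"angular": [0,0,0]},
  {"fingers": 1,"slide": [-4,0,0],"angular": [0,0,0]},
  {"fingers": 1,"slide": [-5,0,0],"angular": [0,0,0]},
])

```text
clock: 11.23
tcp_pos: [0.5299, -0.1935, 0.0483]
orientation: [-0.0, -0.021, 1.0, -0.0]
wrist_force: [-0.8, 0.2, -0.5]
finger_gap: -0.0002
grip_force: 0.5
```

>>> jog_arm([
  {"fingers": 1,"slide": [-1,0,0],"angular": [0,0,0]},
  {"fingers": 1,"slide": [-2,0,0],"angular": [0,0,0]},
])

```text
clock: 11.4
tcp_pos: [0.5319, -0.1934, 0.0483]
orientation: [-0.0, -0.021, 1.0, -0.0]
wrist_force: [-1.8, -0.3, -0.1]
finger_gap: 0.0004
grip_force: 0.5
```

>>> jog_arm([
  {"fingers": 1,"slide": [-1,0,0],"angular": [0,0,0]},
  {"fingers": 1,"slide": [-2,0,0],"angular": [0,0,0]},
])

```text
clock: 11.57
tcp_pos: [0.534, -0.1934, 0.0483]
orientation: [0.0, -0.021, 1.0, -0.0]
wrist_force: [-0.9, 1.2, 0.9]
finger_gap: 0.0001
grip_force: 0.5
```

>>> jog_arm([
  {"fingers": 1,"slide": [-1,0,0],"angular": [0,0,0]},
  {"fingers": 1,"slide": [-1,0,0],"angular": [0,0,0]},
])

```text
clock: 11.73
tcp_pos: [0.5352, -0.1933, 0.0483]
orientation: [0.0, -0.021, 1.0, -0.0]
wrist_force: [-0.3, 0.4, 0.6]
finger_gap: -0.0002
grip_force: 0.2
```

>>> jog_arm([
  {"fingers": 1,"slide": [-1,0,0],"angular": [0,0,0]},
  {"fingers": 1,"slide": [-2,0,0],"angular": [0,0,0]},
])

```text
clock: 11.9
tcp_pos: [0.5362, -0.1932, 0.0482]
orientation: [-0.001, -0.021, 1.0, -0.0]
wrist_force: [-5.5, -1.4, 1.9]
finger_gap: -0.0001
grip_force: 2.7
```

>>> jog_arm([
  {"fingers": 1,"slide": [-1,0,0],"angular": [0,0,0]},
  {"fingers": 1,"slide": [-2,0,0],"angular": [0,0,0]},
])

```text
clock: 12.07
tcp_pos: [0.5361, -0.193, 0.0479]
orientation: [-0.003, -0.021, 1.0, -0.0]
wrist_force: [-11.4, -1.5, 5.0]
finger_gap: -0.0001
grip_force: 5.5
```

```bash
python3 -c "
from h import *
t=BM+RB@[-.081,-.148]
go(*t,.047,183)
q=read_camera('scene')
cv2.imwrite('pics/s8.png',cv2.resize(q['color'][150:210,210:290],None,fx=10,fy=10,interpolation=cv2.INTER_CUBIC)[:,:,::-1])"
```

```text
t 12.07 tcp [ 0.5361 -0.193   0.0479] yaw -177.6 gap -0.0001 F [-11.4  -1.5   5. ]
slide [3.8 0.9 0.9] ang [-0.  -0.3 -0.6] j [-0.48  0.44 -0.27  0.86 -0.   -0.53]
```

View pics/s8.png

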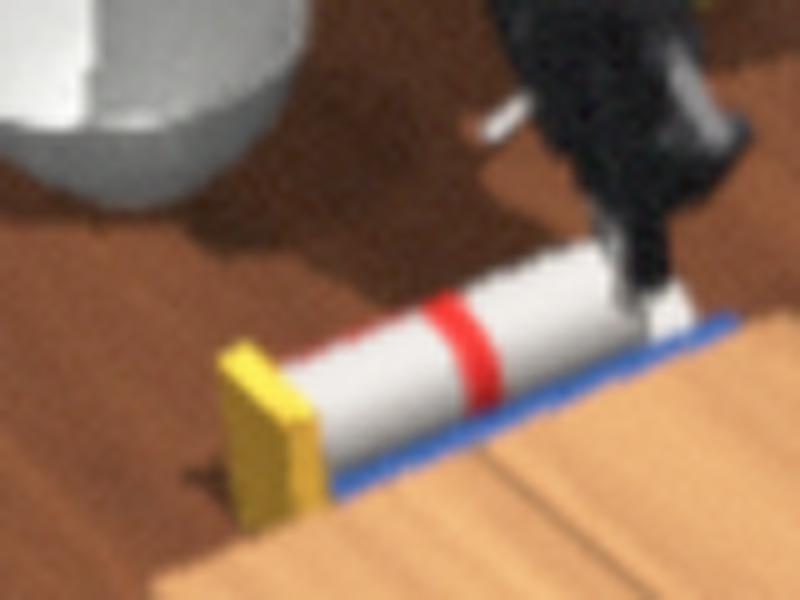

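The pipe's far end is hidden behind the yellow stop (crop 300,400) and the motion stalled as the force rose to 11 N, so it's home. I'll back straight off, then raise the hand.

>>> jog_arm([
  {"fingers": 1,"slide": [2,0,0],"angular": [0,0,0]},
  {"fingers": 1,"slide": [5,0,0],"angular": [0,0,0]},
  {"fingers": 1,"slide": [12,0,0],"angular": [0,0,0]},
  {"fingers": 1,"slide": [30,0,0],"angular": [0,0,0]},
  {"fingers": 1,"slide": [40,0,-30],"angular": [0,0,0]},
  {"fingers": 1,"slide": [40,0,-70],"angular": [0,0,0]},
  {"fingers": 1,"slide": [40,0,-100],"angular": [0,0,0]},
  {"fingers": 1,"slide": [40,0,-110],"angular": [0,0,0]},
  {"fingers": 1,"slide": [40,0,-110],"angular": [0,0,0]},
  {"fingers": 1,"slide": [40,0,-110],"angular": [0,0,0]},
])

```text
clock: 12.95
tcp_pos: [0.4991, -0.1949, 0.1584]
orientation: [0.001, -0.021, 1.0, -0.0]
wrist_force: [-0.6, 0.4, 0.5]
finger_gap: -0.0002
grip_force: 0.0
```

```bash
python3 -c "
from h import *
s=get_state(); print(s['tcp_pos'],s['wrist_force'])
a=cv2.imread('pics/s8.png'); q=read_camera('scene')
b=cv2.resize(q['color'][150:210,210:290],None,fx=10,fy=10,interpolation=cv2.INTER_CUBIC)
def band(I):
    h=cv2.cvtColor(I,cv2.COLOR_RGB2HSV); m=((h[...,0]<6)|(h[...,0]>174))&(h[...,1]>180)&(h[...,2]>120); m[:,:410]=0; m[:,520:]=0; m[:270]=0
    y,x=np.where(m); return x.mean(),y.mean(),len(x)
print(band(a[:,:,::-1].copy()),band(b)); print(hand_in())"
```

```text
[ 0.49910991 -0.19494801  0.15838836] [-0.63699579  0.37787679  0.47914454]
(np.float64(467.092082616179), np.float64(345.96471600688466), 2324) (np.float64(468.7955875731652), np.float64(348.45655110310673), 2221)
the job is handed in; nothing more can be done
None
```

The red-banded pipe was rolled into the blue V-block and pushed along the groove until it stalled against the yellow stop; it stayed put (red band within about 0.3 pixel) as the hand backed clear, and the job was handed in at about 13 s of the 48 s allowed.

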